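# Uncover the tube box and park its cover on the rest

### The arm

A 7-joint arm with a two-finger parallel gripper is mounted at the origin on the work surface. World frame = base frame: x ahead of the robot, y to its left, z up, the work surface at z = 0. Lengths are in m, angles in rad, forces in N, time in s.
With the tool pointing down it reaches from about 0.425 to 0.875 m from the base axis. Payload 4.7 kg.
Tool frame: the origin (TCP) lies at the centre of the arm's flange, where the gripper is bolted on; the fingertips stand 182 mm ahead of it and the grasp point (between the pads) lies ahead of it (ctrl.hold_point_z is the z of the grasp point in the tool frame, in m); z points along the fingers, y is the direction in which the jaws open and shut (so a half turn about z gives the same grasp; the last joint's range is limited). The gripper opens to 87 mm and grips with 3 to 60 N. Pads are 19 mm wide; open, the fingers measure 117 mm over their backs; the gripper's body (75 mm by 190 mm) begins 51 mm behind the grasp point.
Start: joints at [1.293, 0.321, -0.07, 1.45, 0.023, 1.371, -0.057], TCP at [0.187, -0.623, 0.405] pointing down, gripper open.
Joint ranges: [-2.86, 2.86], [-0.3, 2.09], [-1.38, 1.24], [0.06, 2.45], [-1.56, 4.7], [0.09, 2.05], [-2.69, 2.69]. Speed limits (rad/s): [2.57, 2.57, 3.14, 3.14, 3.14, 3.14, 3.14].

### API

Orientations are given as a rotation vector (axis times angle).
In Python, from bench import get_state, imaging, workorder, ctrl gives the robot as it stands.
- The arm moves only by the tool step_arm, never from a script. Its argument "increments" is a list of rows, each an object of numbers: "claw": the opening, from 0 (shut) to 1 (fully open); "tx", "ty", "tz": the shift along the tool's x, y, z in m; "spin": the turn about the tool's z in degrees. A call has 1 to 8 rows; each row is the pose to reach, as a shift and turn from the pose commanded when the call began, along the tool's axes at that moment; what a row does not reach only later rows make up. A row lasts 1/12 s, in which the tool goes at most 41.7 mm and 7.16 degrees, less where a joint would pass 70% of its speed; a pose out of reach is approached as far as the arm can. A call with a gripper value outside its range is refused whole. The fingers move at their own pace and stop on an object; "force" is the grip in N (left out, the last holds). Time passes only in rows, so rows that repeat a pose let the fingers close. It gives the time, the measured TCP pose, the force and the opening at its end, in the units of the state.
- get_state(): the state, without advancing time (a new reading comes with each control period).
- imaging.get_image(name): name is "side" or "top"; returns the picture (480x640x3 uint8, blue, green, red); there is no depth.
- imaging.camera_params(name): a dict with "intrinsics" (3x3 intrinsics, pixels), "camera_from_world" (4x4, takes a point from world to camera coordinates). Camera axes: x right, y down, z forward; pixel columns grow to the right and rows downward; lengths in m; the calibration is good to about 2 mm. A picture is of the moment at which its call begins. camera_params takes no time and is no camera call.
- workorder.close_job(): hands the job in, once; it reports no verdict.
The state is a dict: "time": time; "joint_positions": joint angles; "qd": joint speeds; "joint_torque": joint torques, N m; "position": TCP position; "tool_rot": TCP orientation; "ft_force": force on the tool from outside, world axes, zero at the start; "torque": the same for the moment, N m; "grip_width": opening from 0.0 (shut) to 1.0 (fully open).
Only numpy, scipy, OpenCV 4.12 (cv2) and the standard library are available. Lean on these libraries where they do the work, as an engineer would, in place of code of your own. Each camera call takes 0.05 s, during which the arm holds its last target. There are 200 camera calls.

### The job

Take the loose white cover off the clear tube box: get a fingertip under the ledge on its front (the side away from the metal rest), lift the front lip over the box wall, and push the cover back until it lies flat on that rest behind the box with its front lip dropped down and pushed fully home against the rest. Do not pick the cover up into the air, do not shove or tip the box, and leave the bottle, the jar and the tube rack alone.

Things in the scene. Friction and masses are not known exactly. Their poses are not given: they have to be found in the camera images.
- lid_center (a point): loose white cover (150-350 g) on the box, its front (ledge side) facing roughly to the robot's right. Point: centre of its panel's flat underside; x to the back (to the rest), z up. Panel x -56..+50 mm, 141 mm wide, z 0..16 mm. Skirts hang 8 mm down outside the box's sides (2.5 mm play) and guide it as it slides. No lip at the back: when its front is raised the cover turns about its back edge.
- lid_ledge (a point): middle of the lower front edge of the cover's ledge, 72 mm in front of lid_center (same axes), 80 mm above the bench at the start. The ledge: a shelf 5 mm thick (z 0..5 mm), 110 mm wide, standing 16 mm out in front of the panel; below it, before the box, is free space for a slanting fingertip. Above it the panel's front face is an 11 mm high step that can be pushed.
- lid_lip (a point): middle of the bottom of the cover's front lip: a wall 4 mm thick, as wide as the panel, under the panel's front (52 to 56 mm in front of lid_center), hanging 10 mm down before the box's front wall with 2 mm play, so the cover cannot slide back until it is lifted over the wall. Then the lip can stand on the rim, and slides back easily on the side walls.
- box: clear plastic tube box, loose on the bench, about 1.2 kg with a rack of capped tubes inside (tops 10 mm below the rim); it slides if pushed with more than a few newtons. Origin: centre of its underside; x points to the back (to the rest), z up. 100 mm (x) x 130 mm (y) x 80 mm high, walls 4 mm (back wall 2 mm lower)
- rest: metal rest block fixed to the bench behind the box. Origin: centre of its underside; x away from the box, z up. 100 (x) x 116 (y) mm, flat top 72 mm high. The gap from box to rest is 30 to 37 mm: the cover's lip drops into it and meets the rest's front face when the cover is home (lid_center is then 2 mm behind the rest's centre, 72 mm up)
- spray: bystander: blue bottle with a white cap, 60 mm across, 170 mm high; origin at the centre of its underside
- jar: bystander: small sample jar with a white cap, 54 mm across, 65 mm high; origin at the centre of its underside
- rack: bystander: white tube rack with capped tubes, 75 x 110 mm, 67 mm high; origin at the centre of its underside
There are look-alikes about, which are no part of the job. What is meant by the part that bears lid_center is not brown, green or orange, and is the smaller of those in its own colour.

How it is judged:
By the outcome, as a careful person would: the job done as asked, in the order asked, and still so for the second after the job is handed in, with the robot touching nothing.
It also fails if it takes over 58 s, if anything falls off the work surface, if the arm or the gripper's body presses on something with over 40 N, if the wrist force passes 120 N, or if a joint passes its speed limit or range.

## Working session

There is one attempt and no reset: what is moved stays moved. The work goes in short steps, Python scripts to look and compute and a tool call to move; the robot and the scene stay as the last step left them, time stands still between calls to the robot, and variables do not carry over. Pictures are saved under pics/ and viewed, on a budget of 10 in all, crops included, one or two more only if the job needs it, and the job is handed in when it is done.

Besides the shell and the picture viewer there is one more tool, called after "Call:" by a JSON object that holds its "name" and its "arguments", one argument or row to a line. step_arm: Moves the arm, as the interface text tells. Its arguments: {"type":"object","properties":{"increments":{"type":"array"},"force":{"type":"number"}},"required":["increments"]}

```bash
ls; mkdir -p pics
python3 - <<'E'
from bench import get_state, imaging, workorder, ctrl
import cv2,numpy as np
s=get_state();print(s); print(ctrl.hold_point_z)
a=imaging.get_image("side");b=imaging.get_image("top")
cv2.imwrite("pics/side0.png",a);cv2.imwrite("pics/top0.png",b)
for n in("side","top"):
  p=imaging.camera_params(n);print(n,p["intrinsics"],p["camera_from_world"])
E
```

```text
pics
{'time': 0.0, 'joint_positions': array([ 1.29311082,  0.32183241, -0.07007266,  1.45165503,  0.02263616,
        1.3707909 , -0.05689364]), 'qd': array([-0.00104494,  0.00024503,  0.00066041,  0.00099843,  0.00041832,
       -0.00057069,  0.00049455]), 'joint_torque': array([ 1.28317497e-04, -4.91288102e+01, -4.03756108e-01, -3.12526596e+01,
       -6.37706439e-02,  4.37250466e-02,  1.82085482e-04]), 'position': array([ 0.18688038, -0.62234968,  0.40366501]), 'tool_rot': array([-3.10637597e+00, -4.56491912e-01,  6.43828606e-04]), 'ft_force': array([ 0.0267773 , -0.46156932,  0.91280706]), 'torque': array([-0.01374192, -0.02150611, -0.03037201]), 'grip_width': 0.9987978255877109}
0.1635
side [[524.35762055   0.         309.78322353]
 [  0.         524.35762055 240.16794375]
 [  0.           0.           1.        ]] [[ 0.99231238 -0.12363973  0.0054179  -0.55198705]
 [-0.07853317 -0.66292107 -0.74455906  0.08991801]
 [ 0.09564872  0.73840969 -0.66753461  1.21821654]
 [ 0.          0.          0.          1.        ]]
top [[515.07090233   0.         319.58134758]
 [  0.         515.07090233 244.68217456]
 [  0.           0.           1.        ]] [[-2.06729457e-02 -9.99783131e-01 -2.51407487e-03  7.93712204e-03]
 [-9.85640159e-01  2.08018882e-02 -1.67573144e-01  5.44021273e-01]
 [ 1.67589100e-01 -9.86257358e-04 -9.85856440e-01  1.10539209e+00]
 [ 0.00000000e+00  0.00000000e+00  0.00000000e+00  1.00000000e+00]]
```

View pics/side0.png

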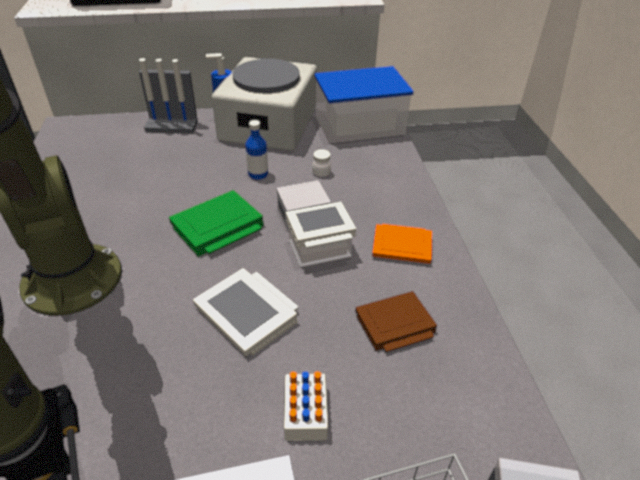

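View pics/top0.png

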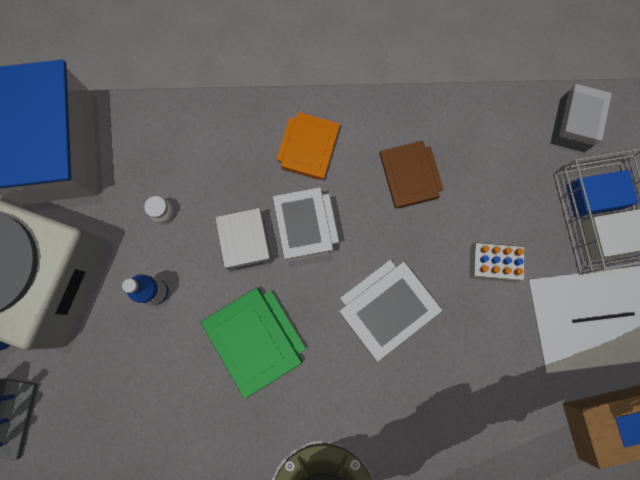

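Candidates for the cover, in top-view pixels:
- White cover on the clear box, (303,223), with the metal rest at (243,240).
- Larger white cover lying on the bench, (390,310).
- Green (252,342), orange (310,145) and brown (411,174), all ruled out by colour.
- White sheet (590,320), which is not a cover.

I choose (303,223): it's white, the smaller of the two white covers, sits on the box, and its ledge is on the right (-y). Next is a close crop to check.

Run:
```python
import cv2
a=cv2.imread("pics/top0.png")[175:285,205:355]
cv2.imwrite("pics/c1.png",cv2.resize(a,None,fx=5,fy=5,interpolation=cv2.INTER_CUBIC))
```

```text
(no output)
```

View pics/c1.png

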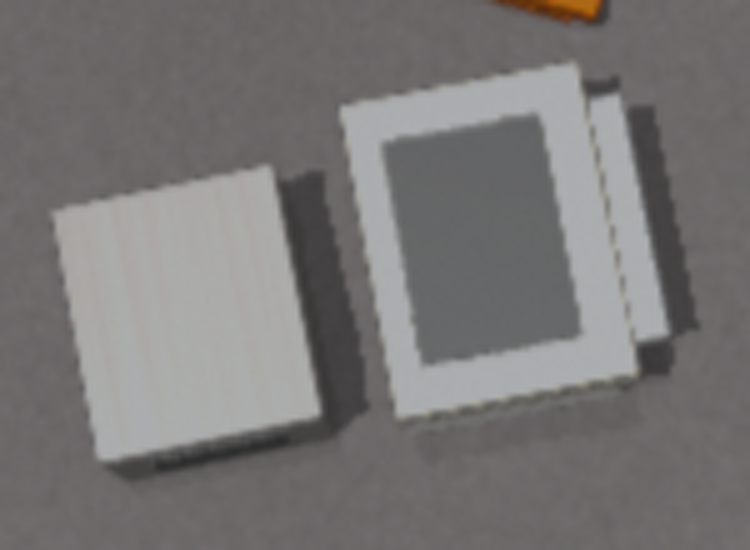

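The crop shows a white panel with a grey inset, its ledge to the right (crop x 590-668), and the metal rest to the left. The choice holds. Now I'll compute the poses.

Call:
{"name": "step_arm", "arguments": {
  "increments": [
    {"tx": 0.034,"ty": -0.022,"claw": 0},
    {"tx": 0.068,"ty": -0.045},
    {"tx": 0.102,"ty": -0.068},
    {"tx": 0.136,"ty": -0.09},
    {"tx": 0.17,"ty": -0.113},
    {"tx": 0.204,"ty": -0.136},
    {"tx": 0.238,"ty": -0.159},
    {"tx": 0.272,"ty": -0.182}
  ]
}}

```text
invalid input at $.increments[0]: expected keys claw, tx, ty, tz, spin
```

Call:
{"name": "step_arm", "arguments": {
  "increments": [
    {"tx": 0.034,"ty": -0.022},
    {"tx": 0.068,"ty": -0.045},
    {"tx": 0.102,"ty": -0.068},
    {"tx": 0.136,"ty": -0.09},
    {"tx": 0.17,"ty": -0.113},
    {"tx": 0.204,"ty": -0.136},
    {"tx": 0.238,"ty": -0.159},
    {"tx": 0.272,"ty": -0.182}
  ]
}}

```text
invalid input at $.increments[0]: expected keys claw, tx, ty, tz, spin
```

Run:
```python
from h import *
import cv2
from bench import get_state
s=get_state();print(s)
a=imaging.get_image("side")
p=s["position"];u=proj("side",p+[0,0,-.1]).astype(int);print(u,proj("side",p-[0,0,.182]))
x,y=max(u[0]-75,0),max(u[1]-75,0)
cv2.imwrite("pics/g1.png",cv2.resize(a[y:y+150,x:x+150],None,fx=4,fy=4,interpolation=cv2.INTER_CUBIC))
```

```text
{'time': 0.1, 'joint_positions': array([ 1.29313843,  0.32177065, -0.07010043,  1.45153403,  0.02259128,
        1.37081296, -0.05688915]), 'qd': array([ 0.00086757, -0.00134802,  0.00042962, -0.00453374, -0.00037973,
       -0.00109756, -0.00064732]), 'joint_torque': array([ 2.63030834e-04, -4.92570055e+01, -4.05770503e-01, -3.13398135e+01,
       -6.42803684e-02,  3.94310360e-02,  5.32513332e-05]), 'position': array([ 0.18689242, -0.62236746,  0.40376612]), 'tool_rot': array([-3.10652453e+00, -4.56500418e-01,  5.19377176e-04]), 'ft_force': array([-0.27478062, -0.49939906,  0.35061551]), 'torque': array([-0.03973223,  0.01030809,  0.00397555]), 'grip_width': 0.9971458804769846}
[ 46 479] [ 69.18494368 509.40197908]
```

View pics/g1.png

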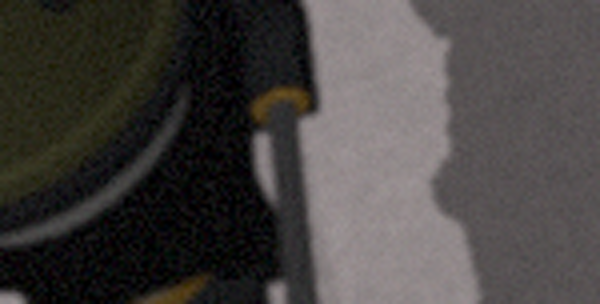

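The keys must all be present in each row; the crop shows only part of the gripper at the frame's edge.

Call:
{"name": "step_arm", "arguments": {
  "increments": [
    {"claw": 0,"tx": 0.034,"ty": -0.022,"tz": 0,"spin": 0},
    {"claw": 0,"tx": 0.068,"ty": -0.045,"tz": 0,"spin": 0},
    {"claw": 0,"tx": 0.102,"ty": -0.068,"tz": 0,"spin": 0},
    {"claw": 0,"tx": 0.136,"ty": -0.09,"tz": 0,"spin": 0},
    {"claw": 0,"tx": 0.17,"ty": -0.113,"tz": 0,"spin": 0},
    {"claw": 0,"tx": 0.204,"ty": -0.136,"tz": 0,"spin": 0},
    {"claw": 0,"tx": 0.238,"ty": -0.159,"tz": 0,"spin": 0},
    {"claw": 0,"tx": 0.272,"ty": -0.182,"tz": 0,"spin": 0}
  ],
  "force": 20
}}

```text
time: 0.82
position: [0.3959, -0.3681, 0.4047]
tool_rot: [3.108, 0.456, -0.0]
ft_force: [1.5, -1.6, -0.7]
grip_width: 0.477
```

Call:
{"name": "step_arm", "arguments": {
  "increments": [
    {"claw": 0,"tx": 0.034,"ty": -0.02,"tz": 0,"spin": 0},
    {"claw": 0,"tx": 0.068,"ty": -0.04,"tz": 0,"spin": 0},
    {"claw": 0,"tx": 0.102,"ty": -0.06,"tz": 0,"spin": 0},
    {"claw": 0,"tx": 0.136,"ty": -0.08,"tz": 0,"spin": 0},
    {"claw": 0,"tx": 0.17,"ty": -0.1,"tz": 0,"spin": 0},
    {"claw": 0,"tx": 0.204,"ty": -0.12,"tz": 0,"spin": 0},
    {"claw": 0,"tx": 0.238,"ty": -0.13,"tz": 0,"spin": 0},
    {"claw": 0,"tx": 0.26,"ty": -0.13,"tz": 0,"spin": 0}
  ]
}}

```text
time: 1.48
position: [0.6089, -0.1653, 0.4047]
tool_rot: [-3.104, -0.466, -0.002]
ft_force: [-0.3, 0.8, 0.6]
grip_width: 0.008
```

Run:
```python
from h import *
import cv2
from bench import get_state
from scipy.spatial.transform import Rotation as Ro
s=get_state();print(s['time'],s['joint_positions'],s['position'],s['ft_force'],s['grip_width']);print(Ro.from_rotvec(s["tool_rot"]).as_matrix().round(3))
a=imaging.get_image("side")
p=s["position"];u=proj("side",p+[0,0,-.12]).astype(int);print(u,proj("side",p-[0,0,.182]))
x,y=max(u[0]-75,0),max(u[1]-75,0)
cv2.imwrite("pics/g2.png",cv2.resize(a[y:y+150,x:x+150],None,fx=4,fy=4,interpolation=cv2.INTER_CUBIC))
```

```text
1.4833 [ 0.60683517  0.31668682 -0.48027698  1.48877205  0.14448329  1.37143158
 -1.15418866] [ 0.6088795  -0.16526336  0.4047375 ] [-0.29415987  0.83734845  0.61577152] 0.007914397409389682
[[ 0.956  0.294  0.001]
 [ 0.294 -0.956  0.003]
 [ 0.002 -0.002 -1.   ]]
[350 207] [348.28688757 232.77294676]
```

View pics/g2.png

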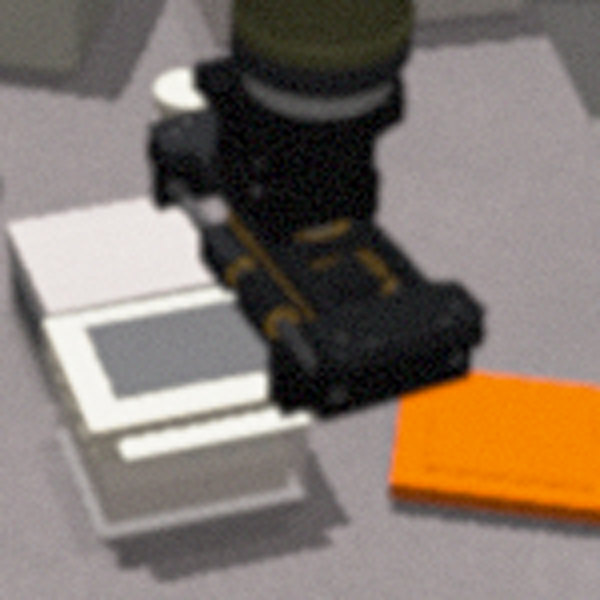

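The view shows the gripper body from above, above and beside the cover's right front; the fingers are hidden. The moves have no tilt axis, but the ledge needs a slanting finger. Poses out of reach are "approached as far as the arm can". So I'll go to an azimuth facing away from the rest, pull in past the near reach limit, and see whether the tool tilts the way I need.

Call:
{"name": "step_arm", "arguments": {
  "increments": [
    {"claw": 1,"tx": -0.038,"ty": 0.013,"tz": 0,"spin": 7},
    {"claw": 1,"tx": -0.076,"ty": 0.026,"tz": 0,"spin": 14},
    {"claw": 1,"tx": -0.114,"ty": 0.039,"tz": 0,"spin": 21},
    {"claw": 1,"tx": -0.152,"ty": 0.052,"tz": 0,"spin": 28},
    {"claw": 1,"tx": -0.19,"ty": 0.065,"tz": 0,"spin": 35},
    {"claw": 1,"tx": -0.228,"ty": 0.078,"tz": 0,"spin": 42},
    {"claw": 1,"tx": -0.266,"ty": 0.091,"tz": 0,"spin": 49},
    {"claw": 1,"tx": -0.304,"ty": 0.104,"tz": 0,"spin": 56}
  ]
}}

```text
time: 2.2
position: [0.3432, -0.3586, 0.4047]
tool_rot: [2.955, -1.065, 0.0]
ft_force: [0.4, -1.7, 0.3]
grip_width: 0.525
```

Call:
{"name": "step_arm", "arguments": {
  "increments": [
    {"claw": 1,"tx": -0.01,"ty": 0.038,"tz": 0,"spin": 7},
    {"claw": 1,"tx": -0.02,"ty": 0.076,"tz": 0,"spin": 14},
    {"claw": 1,"tx": -0.03,"ty": 0.114,"tz": 0,"spin": 21},
    {"claw": 1,"tx": -0.04,"ty": 0.152,"tz": 0,"spin": 28},
    {"claw": 1,"tx": -0.052,"ty": 0.19,"tz": 0,"spin": 35},
    {"claw": 1,"tx": -0.064,"ty": 0.23,"tz": 0,"spin": 42},
    {"claw": 1,"tx": -0.074,"ty": 0.27,"tz": 0,"spin": 42},
    {"claw": 1,"tx": -0.084,"ty": 0.311,"tz": 0,"spin": 42}
  ]
}}

```text
time: 2.87
position: [0.0817, -0.5455, 0.4048]
tool_rot: [2.383, -2.047, 0.0]
ft_force: [1.1, -1.2, -0.1]
grip_width: 0.989
```

```bash
cat > st.py <<'E'
from h import *
from bench import get_state
from scipy.spatial.transform import Rotation as Ro
s=get_state();R=Ro.from_rotvec(s["tool_rot"]).as_matrix()
print(s['time'],s['joint_positions'].round(3),s['position'].round(4),s['ft_force'].round(1),round(s['grip_width'],2));print(R.round(3))
print("tip",(s['position']+R[:,2]*.182).round(4))
E
python3 st.py
```

```text
2.8667 [ 1.269  0.111  0.114  1.704 -0.013  1.328 -1.605] [ 0.0817 -0.5455  0.4048] [ 1.1 -1.2 -0.1] 0.99
[[ 0.151 -0.989 -0.   ]
 [-0.989 -0.151 -0.   ]
 [ 0.     0.    -1.   ]]
tip [ 0.0817 -0.5455  0.2228]
```

Call:
{"name": "step_arm", "arguments": {
  "increments": [
    {"claw": 1,"tx": 0,"ty": 0,"tz": 0,"spin": -7.1},
    {"claw": 1,"tx": 0,"ty": 0,"tz": 0,"spin": -14.2},
    {"claw": 1,"tx": 0,"ty": 0,"tz": 0,"spin": -21.3},
    {"claw": 1,"tx": 0,"ty": 0,"tz": 0,"spin": -28.4},
    {"claw": 1,"tx": 0,"ty": 0,"tz": 0,"spin": -35.5},
    {"claw": 1,"tx": 0,"ty": 0,"tz": 0,"spin": -42.6},
    {"claw": 1,"tx": 0,"ty": 0,"tz": 0,"spin": -49.7},
    {"claw": 1,"tx": 0,"ty": 0,"tz": 0,"spin": -56.8}
  ]
}}

```text
time: 3.53
position: [0.0836, -0.5448, 0.4044]
tool_rot: [-3.071, 0.657, 0.0]
ft_force: [0.4, -0.6, -0.3]
grip_width: 0.998
```

Call:
{"name": "step_arm", "arguments": {
  "increments": [
    {"claw": 1,"tx": 0,"ty": 0,"tz": 0,"spin": -7.1},
    {"claw": 1,"tx": 0,"ty": 0,"tz": 0,"spin": -14.2},
    {"claw": 1,"tx": 0,"ty": 0,"tz": 0,"spin": -21.3},
    {"claw": 1,"tx": 0,"ty": 0,"tz": 0,"spin": -28.4},
    {"claw": 1,"tx": 0,"ty": 0,"tz": 0,"spin": -35.5},
    {"claw": 1,"tx": 0,"ty": 0,"tz": 0,"spin": -42.6},
    {"claw": 1,"tx": 0,"ty": 0,"tz": 0,"spin": -49.7},
    {"claw": 1,"tx": 0,"ty": 0,"tz": 0,"spin": -56.8}
  ]
}}

```text
time: 4.2
position: [0.0836, -0.5448, 0.4045]
tool_rot: [-3.014, -0.883, 0.0]
ft_force: [0.2, 0.6, -0.7]
grip_width: 0.996
```

Call:
{"name": "step_arm", "arguments": {
  "increments": [
    {"claw": 1,"tx": 0,"ty": 0,"tz": 0,"spin": -7.1},
    {"claw": 1,"tx": 0,"ty": 0,"tz": 0,"spin": -14.2},
    {"claw": 1,"tx": 0,"ty": 0,"tz": 0,"spin": -21.3},
    {"claw": 1,"tx": 0,"ty": 0,"tz": 0,"spin": -28.4},
    {"claw": 1,"tx": 0,"ty": 0,"tz": 0,"spin": -35.5},
    {"claw": 1,"tx": 0,"ty": 0,"tz": 0,"spin": -42.6},
    {"claw": 1,"tx": 0,"ty": 0,"tz": 0,"spin": -49.7},
    {"claw": 1,"tx": 0,"ty": 0,"tz": 0,"spin": -56.8}
  ]
}}

```text
time: 4.87
position: [0.0836, -0.5448, 0.4044]
tool_rot: [-2.232, -2.21, -0.001]
ft_force: [-0.9, -0.3, 0.4]
grip_width: 1.004
```

Call:
{"name": "step_arm", "arguments": {
  "increments": [
    {"claw": 1,"tx": 0,"ty": 0,"tz": 0,"spin": -7.1},
    {"claw": 1,"tx": 0,"ty": 0,"tz": 0,"spin": -9},
    {"claw": 1,"tx": 0,"ty": 0,"tz": 0,"spin": -9}
  ]
}}

```text
time: 5.12
position: [0.0835, -0.5448, 0.4045]
tool_rot: [-2.058, -2.373, -0.0]
ft_force: [-0.3, 0.0, 0.4]
grip_width: 0.999
```

```bash
python3 st.py
```

```text
5.1167 [ 1.417  0.114 -0.05   1.699  0.006  1.329  1.507] [ 0.0835 -0.5448  0.4045] [-0.3  0.   0.4] 1.0
[[-0.141  0.99  -0.   ]
 [ 0.99   0.141  0.   ]
 [ 0.    -0.    -1.   ]]
tip [ 0.0835 -0.5447  0.2225]
```

Call:
{"name": "step_arm", "arguments": {
  "increments": [
    {"claw": 0.9,"tx": 0.035,"ty": 0,"tz": 0,"spin": 0},
    {"claw": 0.9,"tx": 0.07,"ty": 0,"tz": 0,"spin": 0},
    {"claw": 0.9,"tx": 0.105,"ty": 0,"tz": 0,"spin": 0},
    {"claw": 0.9,"tx": 0.14,"ty": 0,"tz": 0,"spin": 0},
    {"claw": 0.9,"tx": 0.17,"ty": 0,"tz": 0,"spin": 0},
    {"claw": 0.9,"tx": 0.2,"ty": 0,"tz": 0,"spin": 0},
    {"claw": 0.9,"tx": 0.22,"ty": 0,"tz": 0,"spin": 0},
    {"claw": 0.9,"tx": 0.22,"ty": 0,"tz": 0,"spin": 0}
  ]
}}

```text
time: 5.78
position: [0.0521, -0.3504, 0.387]
tool_rot: [-2.055, -2.336, -0.05]
ft_force: [-0.9, -0.3, 1.8]
grip_width: 0.904
```

```bash
python3 st.py
```

```text
5.7833 [ 1.258 -0.302  0.078  2.113  0.014  1.373  1.456] [ 0.0521 -0.3504  0.387 ] [-0.9 -0.3  1.8] 0.9
[[-0.127  0.992 -0.002]
 [ 0.991  0.127  0.044]
 [ 0.044  0.004 -0.999]]
tip [ 0.0518 -0.3423  0.2052]
```

Call:
{"name": "step_arm", "arguments": {
  "increments": [
    {"claw": 0.9,"tx": -0.03,"ty": 0,"tz": 0,"spin": 0},
    {"claw": 0.9,"tx": -0.06,"ty": 0,"tz": 0,"spin": 0},
    {"claw": 0.9,"tx": -0.08,"ty": 0,"tz": 0,"spin": 0},
    {"claw": 0.9,"tx": -0.08,"ty": 0,"tz": 0,"spin": 0}
  ]
}}

```text
time: 6.12
position: [0.0682, -0.4321, 0.3836]
tool_rot: [-2.042, -2.351, -0.051]
ft_force: [0.1, 0.4, -0.9]
grip_width: 0.903
```

```bash
python3 st.py
```

```text
6.1167 [ 1.238 -0.107  0.112  1.963  0.002  1.327  1.489] [ 0.0682 -0.4321  0.3836] [ 0.1  0.4 -0.9] 0.9
[[-0.14   0.99   0.001]
 [ 0.989  0.14   0.043]
 [ 0.042  0.007 -0.999]]
tip [ 0.0684 -0.4243  0.2018]
```

Tilting works and persists after moving out again. I'll accumulate more, gently.

Call:
{"name": "step_arm", "arguments": {
  "increments": [
    {"claw": 0.9,"tx": 0.03,"ty": 0,"tz": 0,"spin": 0},
    {"claw": 0.9,"tx": 0.05,"ty": 0,"tz": 0,"spin": 0},
    {"claw": 0.9,"tx": 0.065,"ty": 0,"tz": 0,"spin": 0},
    {"claw": 0.9,"tx": 0.08,"ty": 0,"tz": 0,"spin": 0},
    {"claw": 0.9,"tx": 0.1,"ty": 0,"tz": 0,"spin": 0},
    {"claw": 0.9,"tx": 0.12,"ty": 0,"tz": 0,"spin": 0},
    {"claw": 0.9,"tx": 0.15,"ty": 0,"tz": 0,"spin": 0},
    {"claw": 0.9,"tx": 0.18,"ty": 0,"tz": 0,"spin": 0}
  ]
}}

```text
time: 6.78
position: [0.0571, -0.3319, 0.3688]
tool_rot: [-2.015, -2.331, -0.108]
ft_force: [-0.3, 0.2, 1.0]
grip_width: 0.901
```

```bash
python3 st.py
```

```text
6.7833 [ 1.533 -0.302 -0.164  2.15  -0.068  1.379  1.54 ] [ 0.0571 -0.3319  0.3688] [-0.3  0.2  1. ] 0.9
[[-0.145  0.989  0.001]
 [ 0.985  0.144  0.091]
 [ 0.09   0.014 -0.996]]
tip [ 0.0573 -0.3154  0.1876]
```

Call:
{"name": "step_arm", "arguments": {
  "increments": [
    {"claw": 0.9,"tx": 0.04,"ty": 0,"tz": 0,"spin": 0},
    {"claw": 0.9,"tx": 0.08,"ty": 0,"tz": 0,"spin": 0},
    {"claw": 0.9,"tx": 0.12,"ty": 0,"tz": 0,"spin": 0},
    {"claw": 0.9,"tx": 0.16,"ty": 0,"tz": 0,"spin": 0},
    {"claw": 0.9,"tx": 0.2,"ty": 0,"tz": 0,"spin": 0},
    {"claw": 0.9,"tx": 0.24,"ty": 0,"tz": 0,"spin": 0},
    {"claw": 0.9,"tx": 0.28,"ty": 0,"tz": 0,"spin": 0},
    {"claw": 0.9,"tx": 0.32,"ty": 0,"tz": 0,"spin": 0}
  ]
}}

```text
time: 7.45
position: [0.0651, -0.2897, 0.3081]
tool_rot: [-1.958, -2.279, -0.198]
ft_force: [-0.6, -0.5, 0.9]
grip_width: 0.9
```

```bash
python3 st.py
```

```text
7.45 [ 1.524 -0.302 -0.203  2.279 -0.093  1.342  1.516] [ 0.0651 -0.2897  0.3081] [-0.6 -0.5  0.9] 0.9
[[-0.15   0.989 -0.013]
 [ 0.972  0.149  0.184]
 [ 0.183  0.015 -0.983]]
tip [ 0.0627 -0.2563  0.1292]
```

Call:
{"name": "step_arm", "arguments": {
  "increments": [
    {"claw": 0.9,"tx": -0.04,"ty": 0,"tz": -0.03,"spin": 0},
    {"claw": 0.9,"tx": -0.06,"ty": 0,"tz": -0.065,"spin": 0},
    {"claw": 0.9,"tx": -0.07,"ty": 0,"tz": -0.1,"spin": 0},
    {"claw": 0.9,"tx": -0.07,"ty": 0,"tz": -0.14,"spin": 0},
    {"claw": 0.9,"tx": -0.065,"ty": 0,"tz": -0.18,"spin": 0},
    {"claw": 0.9,"tx": -0.05,"ty": 0,"tz": -0.2,"spin": 0},
    {"claw": 0.9,"tx": -0.02,"ty": 0,"tz": -0.2,"spin": 0},
    {"claw": 0.9,"tx": 0.02,"ty": 0,"tz": -0.2,"spin": 0}
  ]
}}

```text
time: 8.12
position: [0.069, -0.3354, 0.5038]
tool_rot: [-1.965, -2.255, -0.193]
ft_force: [-0.4, -0.8, -0.3]
grip_width: 0.898
```

Call:
{"name": "step_arm", "arguments": {
  "increments": [
    {"claw": 0.9,"tx": 0.04,"ty": 0,"tz": 0,"spin": 0},
    {"claw": 0.9,"tx": 0.08,"ty": 0,"tz": 0,"spin": 0},
    {"claw": 0.9,"tx": 0.12,"ty": 0,"tz": 0,"spin": 0},
    {"claw": 0.9,"tx": 0.16,"ty": 0,"tz": 0,"spin": 0},
    {"claw": 0.9,"tx": 0.2,"ty": 0,"tz": 0,"spin": 0},
    {"claw": 0.9,"tx": 0.24,"ty": 0,"tz": 0,"spin": 0},
    {"claw": 0.9,"tx": 0.28,"ty": 0,"tz": 0,"spin": 0},
    {"claw": 0.9,"tx": 0.32,"ty": 0,"tz": 0,"spin": 0}
  ]
}}

```text
time: 8.78
position: [0.081, -0.309, 0.4626]
tool_rot: [-1.915, -2.197, -0.259]
ft_force: [-0.3, 0.6, 0.2]
grip_width: 0.898
```

```bash
python3 st.py
```

```text
8.7833 [ 1.484 -0.302 -0.18   1.975 -0.077  1.741  1.454] [ 0.081  -0.309   0.4626] [-0.3  0.6  0.2] 0.9
[[-0.13   0.99  -0.046]
 [ 0.953  0.138  0.271]
 [ 0.275 -0.009 -0.961]]
tip [ 0.0726 -0.2596  0.2876]
```

Call:
{"name": "step_arm", "arguments": {
  "increments": [
    {"claw": 0.9,"tx": 0.04,"ty": 0,"tz": 0,"spin": 0},
    {"claw": 0.9,"tx": 0.08,"ty": 0,"tz": 0,"spin": 0},
    {"claw": 0.9,"tx": 0.12,"ty": 0,"tz": 0,"spin": 0},
    {"claw": 0.9,"tx": 0.16,"ty": 0,"tz": 0,"spin": 0},
    {"claw": 0.9,"tx": 0.2,"ty": 0,"tz": 0,"spin": 0},
    {"claw": 0.9,"tx": 0.24,"ty": 0,"tz": 0,"spin": 0},
    {"claw": 0.9,"tx": 0.28,"ty": 0,"tz": 0,"spin": 0},
    {"claw": 0.9,"tx": 0.32,"ty": 0,"tz": 0,"spin": 0}
  ]
}}

```text
time: 9.45
position: [0.0942, -0.2876, 0.4381]
tool_rot: [-1.848, -2.176, -0.334]
ft_force: [-0.4, 0.2, 1.5]
grip_width: 0.903
```

```bash
python3 st.py
```

```text
9.45 [ 1.388 -0.302 -0.142  2.033 -0.098  1.757  1.421] [ 0.0942 -0.2876  0.4381] [-0.4  0.2  1.5] 0.9
[[-0.152  0.987 -0.054]
 [ 0.925  0.162  0.343]
 [ 0.347  0.003 -0.938]]
tip [ 0.0845 -0.2252  0.2674]
```

Call:
{"name": "step_arm", "arguments": {
  "increments": [
    {"claw": 0.9,"tx": 0.04,"ty": 0,"tz": 0,"spin": 0},
    {"claw": 0.9,"tx": 0.08,"ty": 0,"tz": 0,"spin": 0},
    {"claw": 0.9,"tx": 0.12,"ty": 0,"tz": 0,"spin": 0},
    {"claw": 0.9,"tx": 0.16,"ty": 0,"tz": 0,"spin": 0},
    {"claw": 0.9,"tx": 0.2,"ty": 0,"tz": 0,"spin": 0},
    {"claw": 0.9,"tx": 0.24,"ty": 0,"tz": 0,"spin": 0},
    {"claw": 0.9,"tx": 0.28,"ty": 0,"tz": 0,"spin": 0},
    {"claw": 0.9,"tx": 0.32,"ty": 0,"tz": 0,"spin": 0}
  ]
}}

```text
time: 10.12
position: [0.1076, -0.2568, 0.4045]
tool_rot: [-1.803, -2.093, -0.396]
ft_force: [-1.6, -0.0, 0.5]
grip_width: 0.901
```

Call:
{"name": "step_arm", "arguments": {
  "increments": [
    {"claw": 0.9,"tx": 0.04,"ty": 0,"tz": 0,"spin": 0},
    {"claw": 0.9,"tx": 0.08,"ty": 0,"tz": 0,"spin": 0},
    {"claw": 0.9,"tx": 0.12,"ty": 0,"tz": 0,"spin": 0},
    {"claw": 0.9,"tx": 0.16,"ty": 0,"tz": 0,"spin": 0},
    {"claw": 0.9,"tx": 0.2,"ty": 0,"tz": 0,"spin": 0},
    {"claw": 0.9,"tx": 0.24,"ty": 0,"tz": 0,"spin": 0},
    {"claw": 0.9,"tx": 0.28,"ty": 0,"tz": 0,"spin": 0},
    {"claw": 0.9,"tx": 0.32,"ty": 0,"tz": 0,"spin": 0}
  ]
}}

```text
time: 10.78
position: [0.127, -0.2273, 0.3907]
tool_rot: [-1.756, -2.019, -0.431]
ft_force: [0.1, 0.0, 0.0]
grip_width: 0.901
```

```bash
python3 st.py
```

```text
10.7833 [ 1.18  -0.302 -0.098  2.158 -0.16   1.803  1.238] [ 0.127  -0.2273  0.3907] [0.1 0.  0. ] 0.9
[[-0.107  0.988 -0.114]
 [ 0.855  0.15   0.497]
 [ 0.508 -0.044 -0.86 ]]
tip [ 0.1062 -0.1368  0.2341]
```

Tilt is now about 30.6° in the right direction (towards the back), with tool y nearly along the ledge. I'll close the fingers and travel to in front of the ledge.

```bash
cat > to.py <<'E'
import sys
from st import *
t=np.array(eval(sys.argv[1]))  # world tip targets, chained
cur=s['position']+R[:,2]*.182
for q in np.atleast_2d(t): print(q,(R.T@(q-cur)).round(4))
E
python3 to.py "[[.614,-.16,.2341],[.614,-.16,.12]]"
python3 -c "
from h import *
print(ray('top',(500,262),.067),ray('top',(157,205),.065),ray('top',(130,286),.17))"
```

```text
10.7833 [ 1.18  -0.302 -0.098  2.158 -0.16   1.803  1.238] [ 0.127  -0.2273  0.3907] [0.1 0.  0. ] 0.9
[[-0.107  0.988 -0.114]
 [ 0.855  0.15   0.497]
 [ 0.508 -0.044 -0.86 ]]
tip [ 0.1062 -0.1368  0.2341]
[ 0.614  -0.16    0.2341] [-0.0743  0.498  -0.0695]
[ 0.614 -0.16   0.12 ] [-0.1323  0.5031  0.0286]
[ 0.49391363 -0.39571784  0.067     ] [0.63815625 0.35699377 0.065     ] [0.4484641  0.37102091 0.17      ]
```

Call:
{"name": "step_arm", "arguments": {
  "increments": [
    {"claw": 0,"tx": -0.006,"ty": 0.038,"tz": -0.005,"spin": 0},
    {"claw": 0,"tx": -0.012,"ty": 0.076,"tz": -0.01,"spin": 0},
    {"claw": 0,"tx": -0.018,"ty": 0.114,"tz": -0.016,"spin": 0},
    {"claw": 0,"tx": -0.024,"ty": 0.152,"tz": -0.021,"spin": 0},
    {"claw": 0,"tx": -0.029,"ty": 0.19,"tz": -0.027,"spin": 0},
    {"claw": 0,"tx": -0.034,"ty": 0.228,"tz": -0.032,"spin": 0},
    {"claw": 0,"tx": -0.04,"ty": 0.266,"tz": -0.037,"spin": 0},
    {"claw": 0,"tx": -0.045,"ty": 0.304,"tz": -0.042,"spin": 0}
  ]
}}

```text
time: 11.45
position: [0.4382, -0.2397, 0.3939]
tool_rot: [-1.75, -2.027, -0.442]
ft_force: [0.1, -0.5, 1.5]
grip_width: 0.381
```

Call:
{"name": "step_arm", "arguments": {
  "increments": [
    {"claw": 0,"tx": -0.006,"ty": 0.035,"tz": -0.005,"spin": 0},
    {"claw": 0,"tx": -0.012,"ty": 0.07,"tz": -0.01,"spin": 0},
    {"claw": 0,"tx": -0.018,"ty": 0.105,"tz": -0.016,"spin": 0},
    {"claw": 0,"tx": -0.024,"ty": 0.14,"tz": -0.021,"spin": 0},
    {"claw": 0,"tx": -0.029,"ty": 0.17,"tz": -0.025,"spin": 0},
    {"claw": 0,"tx": -0.029,"ty": 0.194,"tz": -0.027,"spin": 0},
    {"claw": 0,"tx": -0.029,"ty": 0.194,"tz": -0.027,"spin": 0}
  ]
}}

```text
time: 12.03
position: [0.6379, -0.2455, 0.3941]
tool_rot: [-1.744, -2.029, -0.445]
ft_force: [-1.0, 1.3, -0.3]
grip_width: 0.006
```

```bash
python3 to.py "[[.61,-.11,.12],[.602,-.085,.062]]"
```

```text
12.0333 [ 0.682  0.56  -0.377  1.222 -0.26   1.681  0.489] [ 0.6379 -0.2455  0.3941] [-1.   1.3 -0.3] 0.01
[[-0.12   0.987 -0.11 ]
 [ 0.85   0.159  0.502]
 [ 0.513 -0.033 -0.858]]
tip [ 0.6178 -0.1542  0.238 ]
[ 0.61 -0.11  0.12] [-0.022   0.0032  0.1243]
[ 0.602 -0.085  0.062] [-0.0295  0.0013  0.1875]
```

Call:
{"name": "step_arm", "arguments": {
  "increments": [
    {"claw": 0,"tx": -0.006,"ty": 0.001,"tz": 0.035,"spin": 0},
    {"claw": 0,"tx": -0.012,"ty": 0.002,"tz": 0.07,"spin": 0},
    {"claw": 0,"tx": -0.018,"ty": 0.003,"tz": 0.105,"spin": 0},
    {"claw": 0,"tx": -0.022,"ty": 0.003,"tz": 0.124,"spin": 0},
    {"claw": 0,"tx": -0.022,"ty": 0.003,"tz": 0.124,"spin": 0}
  ]
}}

```text
time: 12.45
position: [0.6241, -0.2019, 0.2729]
tool_rot: [-1.743, -2.022, -0.436]
ft_force: [-1.1, 0.2, -0.2]
grip_width: 0.009
```

```bash
python3 to.py "[[.603,-.075,.060],[.599,-.055,.060],[.598,-.044,.060],[.596,-.034,.06]]"
```

```text
12.45 [ 0.663  0.583 -0.384  1.442 -0.253  1.446  0.525] [ 0.6241 -0.2019  0.2729] [-1.1  0.2 -0.2] 0.01
[[-0.115  0.986 -0.118]
 [ 0.85   0.159  0.502]
 [ 0.514 -0.043 -0.857]]
tip [ 0.6025 -0.1106  0.117 ]
[ 0.603 -0.075  0.06 ] [0.0009 0.0086 0.0666]
[ 0.599 -0.055  0.06 ] [0.0184 0.0078 0.0772]
[ 0.598 -0.044  0.06 ] [0.0278 0.0086 0.0828]
[ 0.596 -0.034  0.06 ] [0.0366 0.0082 0.0881]
```

Call:
{"name": "step_arm", "arguments": {
  "increments": [
    {"claw": 0,"tx": 0,"ty": 0.004,"tz": 0.035,"spin": 0},
    {"claw": 0,"tx": 0.001,"ty": 0.008,"tz": 0.066,"spin": 0},
    {"claw": 0,"tx": 0.008,"ty": 0.008,"tz": 0.071,"spin": 0},
    {"claw": 0,"tx": 0.018,"ty": 0.008,"tz": 0.077,"spin": 0},
    {"claw": 0,"tx": 0.018,"ty": 0.008,"tz": 0.077,"spin": 0}
  ]
}}

```text
time: 12.87
position: [0.6246, -0.1466, 0.2232]
tool_rot: [-1.745, -2.031, -0.445]
ft_force: [1.2, 0.7, -0.2]
grip_width: 0.007
```

```bash
python3 to.py "[[.598,-.044,.060],[.596,-.034,.06],[.595,-.029,.06]]"
python3 - <<'E'
from h import *
import cv2
a=imaging.get_image("side");u=proj("side",np.array([.597,-.035,.08])).astype(int);print(u)
b=a[u[1]-70:u[1]+50,u[0]-80:u[0]+80]
cv2.imwrite("pics/g3.png",cv2.resize(b,None,fx=5,fy=5,interpolation=cv2.INTER_CUBIC))
E
```

```text
12.8667 [ 0.615  0.595 -0.405  1.54  -0.264  1.305  0.501] [ 0.6246 -0.1466  0.2232] [ 1.2  0.7 -0.2] 0.01
[[-0.121  0.987 -0.109]
 [ 0.851  0.159  0.5  ]
 [ 0.511 -0.032 -0.859]]
tip [ 0.6048 -0.0555  0.0668]
[ 0.598 -0.044  0.06 ] [ 0.0072 -0.0046  0.0124]
[ 0.596 -0.034  0.06 ] [ 0.0159 -0.005   0.0176]
[ 0.595 -0.029  0.06 ] [ 0.0203 -0.0052  0.0202]
[329 243]
```

View pics/g3.png

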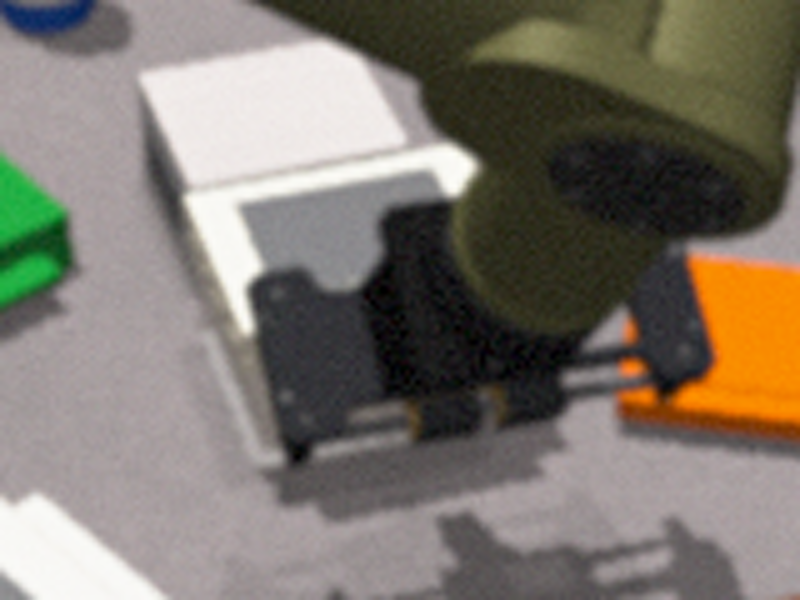

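The side view shows the tilted gripper in front of the cover hiding the fingers; the cover, box and rest look undisturbed. I'll slip the tip under the ledge, watching the force.

Call:
{"name": "step_arm", "arguments": {
  "increments": [
    {"claw": 0,"tx": 0.001,"ty": -0.003,"tz": 0.009,"spin": 0},
    {"claw": 0,"tx": 0.007,"ty": -0.005,"tz": 0.012,"spin": 0},
    {"claw": 0,"tx": 0.011,"ty": -0.005,"tz": 0.015,"spin": 0},
    {"claw": 0,"tx": 0.014,"ty": -0.005,"tz": 0.0165,"spin": 0},
    {"claw": 0,"tx": 0.016,"ty": -0.005,"tz": 0.0175,"spin": 0},
    {"claw": 0,"tx": 0.016,"ty": -0.005,"tz": 0.0175,"spin": 0}
  ]
}}

```text
time: 13.42
position: [0.6155, -0.1267, 0.2142]
tool_rot: [-1.747, -2.03, -0.443]
ft_force: [-0.4, 0.6, 0.2]
grip_width: 0.004
```

```bash
python3 to.py "[[.595,-.029,.06],[.595,-.029,.075],[.594,-.024,.09]]"
```

```text
13.4167 [ 0.605  0.579 -0.414  1.587 -0.272  1.267  0.49 ] [ 0.6155 -0.1267  0.2142] [-0.4  0.6  0.2] 0.0
[[-0.119  0.987 -0.109]
 [ 0.852  0.158  0.499]
 [ 0.51  -0.034 -0.859]]
tip [ 0.5956 -0.0358  0.0578]
[ 0.595 -0.029  0.06 ] [0.007  0.0004 0.0016]
[ 0.595 -0.029  0.075] [ 0.0147 -0.0001 -0.0113]
[ 0.594 -0.024  0.09 ] [ 0.0267 -0.0008 -0.0216]
```

Call:
{"name": "step_arm", "arguments": {
  "increments": [
    {"claw": 0,"tx": 0.0024,"ty": 0,"tz": 0.0037,"spin": 0},
    {"claw": 0,"tx": 0.0034,"ty": 0,"tz": 0.002,"spin": 0},
    {"claw": 0,"tx": 0.005,"ty": 0,"tz": -0.0006,"spin": 0},
    {"claw": 0,"tx": 0.0065,"ty": 0,"tz": -0.003,"spin": 0},
    {"claw": 0,"tx": 0.008,"ty": 0,"tz": -0.0057,"spin": 0},
    {"claw": 0,"tx": 0.0085,"ty": -0.0003,"tz": -0.0066,"spin": 0},
    {"claw": 0,"tx": 0.0085,"ty": -0.0003,"tz": -0.0066,"spin": 0}
  ]
}}

```text
time: 14.0
position: [0.615, -0.1235, 0.2244]
tool_rot: [-1.748, -2.03, -0.443]
ft_force: [0.0, -0.7, -0.0]
grip_width: 0.004
```

```bash
python3 st.py
```

```text
14.0 [ 0.603  0.564 -0.417  1.586 -0.276  1.278  0.481] [ 0.615  -0.1235  0.2244] [ 0.  -0.7 -0. ] 0.0
[[-0.118  0.987 -0.109]
 [ 0.852  0.157  0.499]
 [ 0.51  -0.033 -0.86 ]]
tip [ 0.5953 -0.0326  0.068 ]
```

Call:
{"name": "step_arm", "arguments": {
  "increments": [
    {"claw": 0,"tx": 0.001,"ty": 0,"tz": -0.0017,"spin": 0},
    {"claw": 0,"tx": 0.002,"ty": 0,"tz": -0.0034,"spin": 0},
    {"claw": 0,"tx": 0.0026,"ty": -0.0002,"tz": -0.0043,"spin": 0},
    {"claw": 0,"tx": 0.0026,"ty": -0.0002,"tz": -0.0043,"spin": 0}
  ]
}}

```text
time: 14.33
position: [0.6149, -0.1232, 0.2292]
tool_rot: [-1.748, -2.029, -0.443]
ft_force: [0.1, 0.2, -0.7]
grip_width: 0.005
```

Call:
{"name": "step_arm", "arguments": {
  "increments": [
    {"claw": 0,"tx": 0.001,"ty": 0,"tz": -0.0017,"spin": 0},
    {"claw": 0,"tx": 0.002,"ty": 0,"tz": -0.0034,"spin": 0},
    {"claw": 0,"tx": 0.0026,"ty": -0.0002,"tz": -0.0043,"spin": 0},
    {"claw": 0,"tx": 0.0026,"ty": -0.0002,"tz": -0.0043,"spin": 0}
  ]
}}

```text
time: 14.67
position: [0.6149, -0.1234, 0.2343]
tool_rot: [-1.748, -2.029, -0.443]
ft_force: [0.4, -1.2, -1.2]
grip_width: 0.006
```

```bash
python3 st.py
python3 - <<'E'
from h import *
import cv2
for n in("side","top"):
  a=imaging.get_image(n);u=proj(n,np.array([.585,.033,.09])).astype(int)
  b=a[u[1]-50:u[1]+55,u[0]-75:u[0]+75]
  cv2.imwrite("pics/l_%s.png"%n,cv2.resize(b,None,fx=2.6,fy=2.6,interpolation=cv2.INTER_CUBIC))
cv2.imwrite("pics/l.png",np.hstack([cv2.imread("pics/l_side.png"),cv2.imread("pics/l_top.png")]))
E
```

```text
14.6667 [ 0.605  0.553 -0.418  1.581 -0.279  1.294  0.476] [ 0.6149 -0.1234  0.2343] [ 0.4 -1.2 -1.2] 0.01
[[-0.118  0.987 -0.109]
 [ 0.852  0.157  0.499]
 [ 0.51  -0.034 -0.86 ]]
tip [ 0.5951 -0.0325  0.0779]
```

View pics/l.png

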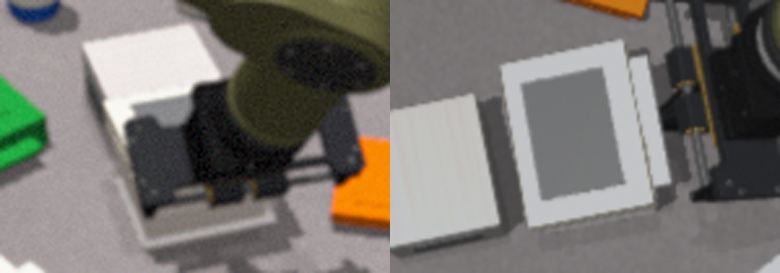

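The composite (side and top) shows the dark fingertip, about (675,112), reaching under the ledge from the front. The box hasn't moved. The force is about 1.2 N down, so the tip is starting to carry the ledge, and I'll lift further.

Call:
{"name": "step_arm", "arguments": {
  "increments": [
    {"claw": 0,"tx": 0.001,"ty": 0,"tz": -0.0017,"spin": 0},
    {"claw": 0,"tx": 0.002,"ty": 0,"tz": -0.0034,"spin": 0},
    {"claw": 0,"tx": 0.003,"ty": 0,"tz": -0.0051,"spin": 0},
    {"claw": 0,"tx": 0.0041,"ty": -0.0003,"tz": -0.0069,"spin": 0},
    {"claw": 0,"tx": 0.0041,"ty": -0.0003,"tz": -0.0069,"spin": 0}
  ]
}}

```text
time: 15.18
position: [0.6149, -0.1233, 0.2426]
tool_rot: [-1.748, -2.03, -0.443]
ft_force: [-0.4, -1.0, -0.8]
grip_width: 0.006
```

```bash
python3 st.py
python3 - <<'E'
from h import *
import cv2
from bench import get_state
F=[get_state()["ft_force"]]
a=imaging.get_image("top");F.append(get_state()["ft_force"])
b=imaging.get_image("top");print(F,get_state()["ft_force"])
cv2.imwrite("pics/l2.png",a)
def m(i): 
  h=cv2.cvtColor(i,cv2.COLOR_BGR2GRAY)[178:272,272:345]; return h
o=m(cv2.imread("pics/top0.png"));n=m(a)
for i in (20,35,60,70): # rows: brightness profile
  for t,g in(("old",o),("new",n)): print(i,t,g[i].tolist()[::1])
E
```

```text
15.1833 [ 0.605  0.544 -0.42   1.576 -0.281  1.307  0.471] [ 0.6149 -0.1233  0.2426] [-0.4 -1.  -0.8] 0.01
[[-0.118  0.987 -0.108]
 [ 0.852  0.157  0.499]
 [ 0.51  -0.033 -0.86 ]]
tip [ 0.5952 -0.0324  0.0862]
[array([-0.4323267 , -0.9736046 , -0.75687177]), array([ 0.66508703, -0.19269882, -1.02458721])] [-0.31061706  0.28480536 -0.691735  ]
20 old [112, 159, 171, 173, 173, 172, 172, 172, 172, 173, 172, 172, 173, 172, 172, 172, 172, 172, 173, 172, 173, 173, 173, 173, 173, 172, 172, 172, 171, 170, 170, 169, 165, 139, 130, 126, 125, 123, 118, 113, 123, 163, 171, 172, 172, 172, 173, 173, 173, 169, 147, 167, 171, 172, 172, 172, 172, 162, 97, 71, 68, 69, 68, 71, 100, 105, 107, 107, 106, 105, 104, 105, 105]
20 new [196, 195, 196, 196, 196, 195, 196, 196, 196, 196, 196, 196, 195, 196, 196, 196, 196, 196, 196, 196, 196, 196, 196, 196, 194, 193, 192, 189, 176, 153, 147, 144, 140, 134, 126, 123, 185, 196, 196, 196, 196, 196, 196, 196, 193, 168, 136, 185, 195, 196, 196, 196, 195, 180, 106, 80, 78, 78, 77, 77, 75, 71, 44, 35, 34, 35, 36, 44, 42, 39, 40, 40, 49]
35 old [105, 103, 101, 109, 162, 
[... 1433 characters left out ...]
, 67, 68, 73, 103, 106, 104, 107, 137, 167, 172, 173, 172, 173, 171, 154, 158, 158, 163, 165, 167, 171, 171, 171, 172, 172, 172, 172, 172, 172, 173, 173, 173, 173, 173, 173, 173, 173, 173, 172, 173, 173, 172, 172, 172, 173, 172, 173, 172, 173, 172, 173, 173, 172, 173, 172, 172, 168, 128, 75, 59, 59, 59, 61, 66, 95, 106, 107, 107, 110, 109]
70 new [76, 75, 75, 76, 90, 156, 189, 196, 196, 196, 195, 187, 137, 125, 120, 124, 129, 172, 180, 185, 187, 190, 194, 195, 195, 195, 196, 196, 196, 196, 196, 196, 196, 196, 196, 196, 196, 196, 196, 196, 196, 196, 195, 196, 196, 196, 196, 196, 196, 196, 196, 196, 196, 196, 188, 117, 111, 97, 74, 67, 66, 66, 67, 78, 106, 120, 121, 122, 122, 120, 110, 65, 44]
```

The brightness profiles show the cover tilted (172→196) and shifted back about 5 px (about 10 mm). I need to check that the lip is over the wall and the box hasn't moved.

Run:
```python
from h import *
import cv2
a=imaging.get_image("side");o=cv2.imread("pics/side0.png")
c=lambda i,y0,y1,x0,x1,f:cv2.resize(i[y0:y1,x0:x1],None,fx=f,fy=f,interpolation=cv2.INTER_CUBIC)
b=cv2.imread("pics/l2.png");t=cv2.imread("pics/top0.png")
P=np.hstack([np.vstack([c(o,170,270,270,370,3),c(a,170,270,270,370,3)]),np.vstack([c(t,180,280,260,360,3),c(b,180,280,260,360,3)])])
cv2.imwrite("pics/p8.png",P)
```

```text
(no output)
```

View pics/p8.png

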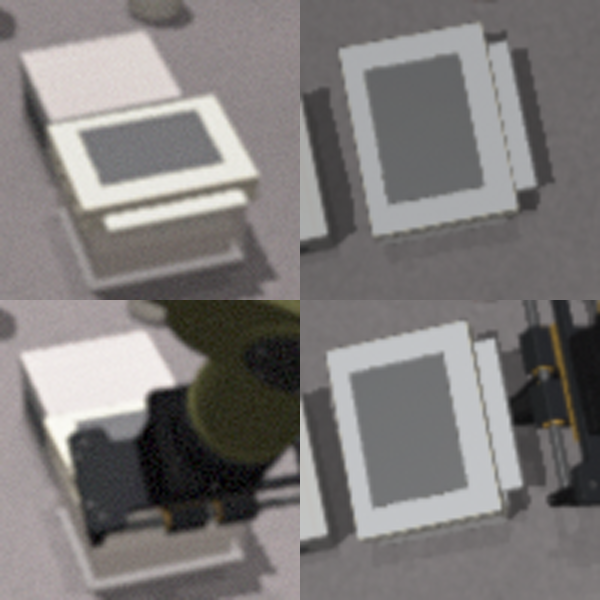

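Box unmoved (base corner (93,285) in both side crops). The top crop shows the cover about 14/3 px further back, so the lip is over the front wall. Next I'll push back a little with the finger slightly higher.

Call:
{"name": "step_arm", "arguments": {
  "increments": [
    {"claw": 0,"tx": 0.0017,"ty": 0,"tz": -0.0028,"spin": 0},
    {"claw": 0,"tx": 0.0034,"ty": 0,"tz": -0.0018,"spin": 0},
    {"claw": 0,"tx": 0.0051,"ty": 0,"tz": -0.0008,"spin": 0},
    {"claw": 0,"tx": 0.0069,"ty": 0,"tz": 0.0003,"spin": 0},
    {"claw": 0,"tx": 0.0086,"ty": 0,"tz": 0.0013,"spin": 0},
    {"claw": 0,"tx": 0.0103,"ty": 0,"tz": 0.0023,"spin": 0},
    {"claw": 0,"tx": 0.0103,"ty": 0,"tz": 0.0023,"spin": 0}
  ]
}}

```text
time: 15.92
position: [0.6132, -0.1126, 0.2453]
tool_rot: [-1.747, -2.029, -0.442]
ft_force: [-0.3, -0.1, 0.4]
grip_width: 0.01
```

```bash
cat > cv.py <<'E'
from st import *
import cv2,sys
# cover panel in top view: bright, near the box
a=imaging.get_image("top");cv2.imwrite("pics/"+sys.argv[1],a)
b=np.array([-.158,.987])
sc=a[178:285,205:290]
# edge of panel's back: sample along b through the panel's grey inset, at two lateral offsets
q=cv2.cvtColor(a,cv2.COLOR_BGR2GRAY).astype(np.float32)
for lat in(-.06,.06):   # lateral on the white border beside the inset
    c=np.array([.585,.033])+lat*np.array([.987,.158])
    ts=np.arange(-.12,.24,.001)
    uv=np.array([proj("top",np.r_[c+t*b,.09]) for t in ts],np.float32)
    v=cv2.remap(q,uv[None,:,0],uv[None,:,1],cv2.INTER_LINEAR)[0]
    m=v>0.88*np.percentile(v,95); e=np.flatnonzero(np.diff(m.astype(int)))
    print(lat,[(round(float(ts[i])*1000),"up" if m[i+1] else "dn") for i in e])
E
python3 cv.py t1.png; python3 -c "
import numpy as np"
```

```text
15.9167 [ 0.598  0.533 -0.426  1.587 -0.286  1.301  0.46 ] [ 0.6132 -0.1126  0.2453] [-0.3 -0.1  0.4] 0.01
[[-0.119  0.987 -0.11 ]
 [ 0.852  0.158  0.5  ]
 [ 0.511 -0.034 -0.859]]
tip [ 0.5933 -0.0216  0.0889]
-0.06 [(-28, 'up'), (74, 'dn'), (84, 'up'), (180, 'dn')]
0.06 [(-29, 'up'), (74, 'dn')]
```

Call:
{"name": "step_arm", "arguments": {
  "increments": [
    {"claw": 0,"tx": 0.0043,"ty": 0,"tz": 0.0025,"spin": 0},
    {"claw": 0,"tx": 0.0086,"ty": 0,"tz": 0.0051,"spin": 0},
    {"claw": 0,"tx": 0.0129,"ty": 0,"tz": 0.0076,"spin": 0},
    {"claw": 0,"tx": 0.0172,"ty": 0,"tz": 0.0102,"spin": 0},
    {"claw": 0,"tx": 0.0215,"ty": 0,"tz": 0.0127,"spin": 0},
    {"claw": 0,"tx": 0.0258,"ty": 0,"tz": 0.0153,"spin": 0},
    {"claw": 0,"tx": 0.0301,"ty": 0,"tz": 0.0178,"spin": 0},
    {"claw": 0,"tx": 0.0344,"ty": 0,"tz": 0.0204,"spin": 0}
  ]
}}

```text
time: 16.63
position: [0.6069, -0.0734, 0.2453]
tool_rot: [-1.748, -2.029, -0.442]
ft_force: [-0.4, -0.8, -0.7]
grip_width: 0.006
```

```bash
python3 cv.py t2.png
```

```text
16.6333 [ 0.566  0.504 -0.447  1.634 -0.303  1.261  0.42 ] [ 0.6069 -0.0734  0.2453] [-0.4 -0.8 -0.7] 0.01
[[-0.118  0.987 -0.109]
 [ 0.852  0.157  0.499]
 [ 0.51  -0.034 -0.859]]
tip [0.587  0.0175 0.0889]
-0.06 [(-25, 'up'), (-5, 'dn'), (14, 'up'), (180, 'dn')]
0.06 [(12, 'up'), (113, 'dn')]
```

Call:
{"name": "step_arm", "arguments": {
  "increments": [
    {"claw": 0,"tx": 0.0043,"ty": 0,"tz": 0.0025,"spin": 0},
    {"claw": 0,"tx": 0.0086,"ty": 0,"tz": 0.0051,"spin": 0},
    {"claw": 0,"tx": 0.0129,"ty": 0,"tz": 0.0076,"spin": 0},
    {"claw": 0,"tx": 0.0172,"ty": 0,"tz": 0.0102,"spin": 0},
    {"claw": 0,"tx": 0.0215,"ty": 0,"tz": 0.0127,"spin": 0},
    {"claw": 0,"tx": 0.0258,"ty": 0,"tz": 0.0153,"spin": 0},
    {"claw": 0,"tx": 0.0301,"ty": 0,"tz": 0.0178,"spin": 0},
    {"claw": 0,"tx": 0.0335,"ty": 0,"tz": 0.0198,"spin": 0}
  ]
}}

```text
time: 17.35
position: [0.6008, -0.0347, 0.2454]
tool_rot: [-1.747, -2.029, -0.442]
ft_force: [-0.4, -0.1, -0.1]
grip_width: 0.006
```

```bash
python3 cv.py t3.png
python3 - <<'E'
import cv2,numpy as np
from bench import imaging
a=imaging.get_image("side");t=cv2.imread("pics/t3.png")
c=lambda i,y0,y1,x0,x1,f:cv2.resize(i[y0:y1,x0:x1],None,fx=f,fy=f,interpolation=cv2.INTER_CUBIC)
cv2.imwrite("pics/p9.png",np.hstack([c(a,150,280,250,370,3.2),c(t,170,300,205,345,3.2)[:, :]]))
E
```

```text
17.35 [ 0.532  0.479 -0.468  1.673 -0.319  1.224  0.379] [ 0.6008 -0.0347  0.2454] [-0.4 -0.1 -0.1] 0.01
[[-0.118  0.987 -0.109]
 [ 0.852  0.158  0.5  ]
 [ 0.51  -0.034 -0.859]]
tip [0.5808 0.0563 0.089 ]
-0.06 [(20, 'up'), (31, 'dn'), (54, 'up'), (180, 'dn')]
0.06 [(53, 'up'), (154, 'dn')]
```

View pics/p9.png

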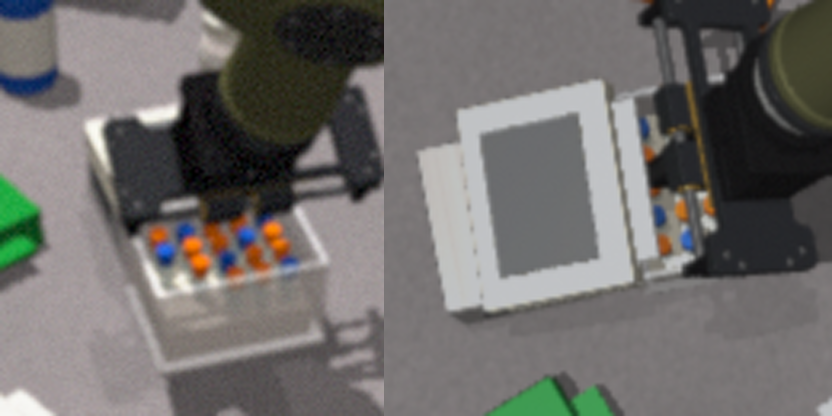

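The view shows the cover about 104 mm back with the tubes exposed. The box (base corner (163,368) in the crop) and the bystanders are in place, and the lip is just at the box's rear. I'll push a little further so it drops.

Call:
{"name": "step_arm", "arguments": {
  "increments": [
    {"claw": 0,"tx": 0.003,"ty": 0,"tz": 0.0018,"spin": 0},
    {"claw": 0,"tx": 0.0052,"ty": 0,"tz": 0.0031,"spin": 0},
    {"claw": 0,"tx": 0.0069,"ty": 0,"tz": 0.0041,"spin": 0},
    {"claw": 0,"tx": 0.0069,"ty": 0,"tz": 0.0041,"spin": 0}
  ]
}}

```text
time: 17.78
position: [0.5995, -0.0268, 0.2455]
tool_rot: [-1.747, -2.029, -0.443]
ft_force: [0.2, -0.5, -0.1]
grip_width: 0.009
```

```bash
python3 cv.py t4.png
```

```text
17.7833 [ 0.525  0.475 -0.472  1.68  -0.323  1.216  0.371] [ 0.5995 -0.0268  0.2455] [ 0.2 -0.5 -0.1] 0.01
[[-0.119  0.987 -0.11 ]
 [ 0.851  0.158  0.5  ]
 [ 0.511 -0.034 -0.859]]
tip [0.5796 0.0642 0.0892]
-0.06 [(26, 'up'), (35, 'dn'), (59, 'up'), (180, 'dn')]
0.06 [(58, 'up'), (161, 'dn')]
```

Call:
{"name": "step_arm", "arguments": {
  "increments": [
    {"claw": 0,"tx": -0.006,"ty": 0,"tz": -0.0035,"spin": 0},
    {"claw": 0,"tx": -0.012,"ty": 0,"tz": -0.007,"spin": 0},
    {"claw": 0,"tx": -0.0172,"ty": 0,"tz": -0.0102,"spin": 0},
    {"claw": 0,"tx": -0.0172,"ty": 0,"tz": -0.0102,"spin": 0}
  ]
}}

```text
time: 18.17
position: [0.6031, -0.05, 0.2451]
tool_rot: [-1.753, -2.027, -0.442]
ft_force: [-0.1, -1.0, 0.2]
grip_width: 0.007
```

```bash
python3 cv.py t5.png
python3 - <<'E'
import cv2,numpy as np
from bench import imaging
a=imaging.get_image("side");t=cv2.imread("pics/t5.png")
c=lambda i,y0,y1,x0,x1,f:cv2.resize(i[y0:y1,x0:x1],None,fx=f,fy=f,interpolation=cv2.INTER_CUBIC)
cv2.imwrite("pics/p10.png",np.hstack([c(a,170,250,265,345,5),c(t,190,270,230,310,5)]))
E
```

```text
18.1667 [ 0.545  0.488 -0.458  1.659 -0.313  1.236  0.393] [ 0.6031 -0.05    0.2451] [-0.1 -1.   0.2] 0.01
[[-0.115  0.988 -0.107]
 [ 0.853  0.154  0.499]
 [ 0.509 -0.034 -0.86 ]]
tip [0.5836 0.0407 0.0885]
-0.06 [(2, 'up'), (35, 'dn'), (59, 'up'), (180, 'dn')]
0.06 [(58, 'up'), (161, 'dn')]
```

View pics/p10.png

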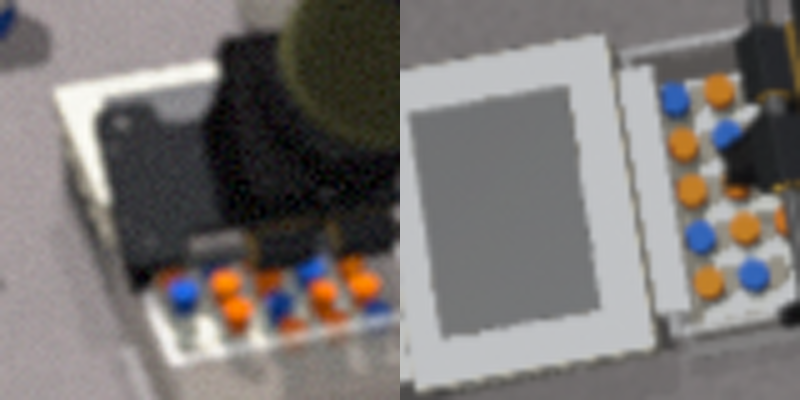

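The crop shows the ledge fully visible, still overlapping the box's rear, and the fingertip's leading end at about (728,155). I'll check the real fingertip extent and whether the front has dropped.

Run:
```python
from h import *
b=np.array([-.158,.987]);c=np.array([.585,.033])
f=lambda p,z:((ray("top",(p[0]/5+230-.4,p[1]/5+190-.4),z)[:2]-c)@b*1000).round(1)
print("finger lead",f((723,155),.09),f((723,155),.085))
for n,p,zs in (("panel front top",(640,285),(.106,.094,.088)),("panel front up",(605,40),(.106,.094,.088)),("panel back?",(400,0),(.09,)),("ledge front lo",(689,308),(.096,.083,.077)),("ledge front hi",(653,68),(.096,.083,.077))):
  print(n,[f(p,z) for z in zs])
# lateral width of panel vs height
g=lambda p,z:ray("top",(p[0]/5+230-.4,p[1]/5+190-.4),z)
for z in (.106,.094,.088): print(z,np.linalg.norm(g((605,38),z)-g((655,348),z)))
```

```text
finger lead -154.0 -154.7
panel front top [np.float64(-106.2), np.float64(-107.4), np.float64(-108.0)]
panel front up [np.float64(-111.7), np.float64(-113.0), np.float64(-113.6)]
panel back? [np.float64(-28.6)]
ledge front lo [np.float64(-125.8), np.float64(-127.4), np.float64(-128.1)]
ledge front hi [np.float64(-130.9), np.float64(-132.5), np.float64(-133.2)]
0.106 0.1360263563957012
0.094 0.1375448731759581
0.088 0.1383041315660865
```

Run:
```python
from h import *
b=np.array([-.158,.987]);c=np.array([.585,.033])
g=lambda p,z:ray("top",((p[0]-400)/5+230-.4,p[1]/5+190-.4),z)
f=lambda p,z:float(((g(p,z)[:2]-c)@b*1000).round(1))
print("finger lead",f((723,155),.09),f((723,155),.085))
for n,p,zs in (("panel front lo",(655,348),(.106,.094,.088)),("panel front hi",(605,38),(.106,.094,.088)),("ledge front lo",(689,308),(.096,.083,.077)),("ledge front hi",(653,68),(.096,.083,.077)),("box rear-side rim",(620,52),(.08,))):
  print(n,[f(p,z) for z in zs])
for z in (.106,.094,.088): print(z,np.linalg.norm(g((605,38),z)-g((655,348),z)))
```

```text
finger lead 16.4 16.4
panel front lo [58.5, 59.1, 59.4]
panel front hi [57.3, 57.9, 58.3]
ledge front lo [41.9, 42.4, 42.6]
ledge front hi [39.6, 40.0, 40.2]
box rear-side rim [53.2]
0.106 0.13663535440374214
0.094 0.13816066967304805
0.088 0.13892332730770116
```

The finger lead is 8.6 mm ahead of the tip centre, as modelled. The panel is at +58.5 mm, past the box's rear at +53 mm, so the lip is in the gap and about 23 mm remain. Now I push on the step.

Call:
{"name": "step_arm", "arguments": {
  "increments": [
    {"claw": 0,"tx": 0.0121,"ty": 0,"tz": 0.0091,"spin": 0},
    {"claw": 0,"tx": 0.0249,"ty": 0,"tz": 0.0168,"spin": 0},
    {"claw": 0,"tx": 0.0318,"ty": 0,"tz": 0.0209,"spin": 0},
    {"claw": 0,"tx": 0.0353,"ty": 0,"tz": 0.0229,"spin": 0},
    {"claw": 0,"tx": 0.0387,"ty": 0,"tz": 0.025,"spin": 0},
    {"claw": 0,"tx": 0.0421,"ty": 0,"tz": 0.027,"spin": 0},
    {"claw": 0,"tx": 0.0447,"ty": 0,"tz": 0.0286,"spin": 0},
    {"claw": 0,"tx": 0.0447,"ty": 0,"tz": 0.0286,"spin": 0}
  ]
}}

```text
time: 18.93
position: [0.5942, 0.0059, 0.2436]
tool_rot: [-1.747, -2.029, -0.442]
ft_force: [0.2, 0.2, 0.3]
grip_width: 0.008
```

```bash
python3 cv.py t6.png
```

```text
18.9333 [ 0.493  0.46  -0.49   1.709 -0.334  1.181  0.335] [0.5942 0.0059 0.2436] [0.2 0.2 0.3] 0.01
[[-0.119  0.987 -0.11 ]
 [ 0.852  0.158  0.5  ]
 [ 0.511 -0.034 -0.859]]
tip [0.5742 0.0969 0.0872]
-0.06 [(71, 'up'), (180, 'dn')]
0.06 [(71, 'up'), (175, 'dn')]
```

Call:
{"name": "step_arm", "arguments": {
  "increments": [
    {"claw": 0,"tx": -0.0026,"ty": 0,"tz": -0.0015,"spin": 0},
    {"claw": 0,"tx": -0.0054,"ty": 0,"tz": 0.0032,"spin": 0},
    {"claw": 0,"tx": -0.0054,"ty": 0,"tz": 0.0032,"spin": 0},
    {"claw": 0,"tx": -0.0028,"ty": 0,"tz": 0.0047,"spin": 0},
    {"claw": 0,"tx": -0.0002,"ty": 0,"tz": 0.0062,"spin": 0},
    {"claw": 0,"tx": 0.0015,"ty": 0,"tz": 0.0073,"spin": 0},
    {"claw": 0,"tx": 0.0032,"ty": 0,"tz": 0.0083,"spin": 0},
    {"claw": 0,"tx": 0.0032,"ty": 0,"tz": 0.0083,"spin": 0}
  ]
}}

```text
time: 19.65
position: [0.5932, 0.0121, 0.238]
tool_rot: [-1.748, -2.029, -0.443]
ft_force: [0.9, -0.9, 1.7]
grip_width: 0.006
```

```bash
python3 cv.py t7.png
```

```text
19.65 [ 0.485  0.464 -0.492  1.717 -0.335  1.165  0.33 ] [0.5932 0.0121 0.238 ] [ 0.9 -0.9  1.7] 0.01
[[-0.118  0.987 -0.109]
 [ 0.852  0.157  0.499]
 [ 0.51  -0.034 -0.86 ]]
tip [0.5734 0.103  0.0815]
-0.06 [(81, 'up'), (185, 'dn')]
0.06 [(84, 'up'), (187, 'dn')]
```

Call:
{"name": "step_arm", "arguments": {
  "increments": [
    {"claw": 0,"tx": 0.0009,"ty": 0,"tz": 0.0005,"spin": 0},
    {"claw": 0,"tx": 0.0017,"ty": 0,"tz": 0.001,"spin": 0},
    {"claw": 0,"tx": 0.0017,"ty": 0,"tz": 0.001,"spin": 0}
  ]
}}

```text
time: 19.95
position: [0.593, 0.013, 0.238]
tool_rot: [-1.75, -2.029, -0.442]
ft_force: [1.6, -4.5, 2.3]
grip_width: 0.004
```

Call:
{"name": "step_arm", "arguments": {
  "increments": [
    {"claw": 0,"tx": 0.0009,"ty": 0,"tz": 0.0005,"spin": 0},
    {"claw": 0,"tx": 0.0017,"ty": 0,"tz": 0.001,"spin": 0},
    {"claw": 0,"tx": 0.0017,"ty": 0,"tz": 0.001,"spin": 0}
  ]
}}

```text
time: 20.2
position: [0.5929, 0.0136, 0.2382]
tool_rot: [-1.752, -2.03, -0.441]
ft_force: [1.0, -7.5, 3.1]
grip_width: 0.003
```

```bash
python3 cv.py t8.png
```

```text
20.2 [ 0.483  0.462 -0.492  1.719 -0.334  1.161  0.326] [0.5929 0.0136 0.2382] [ 1.  -7.5  3.1] 0.0
[[-0.117  0.987 -0.107]
 [ 0.854  0.155  0.497]
 [ 0.507 -0.033 -0.861]]
tip [0.5734 0.104  0.0814]
-0.06 [(81, 'up'), (185, 'dn')]
0.06 [(84, 'up'), (188, 'dn')]
```

It is home: the force rises to about 7.5 N with no further motion. I'll retreat along the tool axis and look.

Call:
{"name": "step_arm", "arguments": {
  "increments": [
    {"claw": 0,"tx": -0.002,"ty": 0,"tz": -0.003,"spin": 0},
    {"claw": 0,"tx": -0.003,"ty": 0,"tz": -0.015,"spin": 0},
    {"claw": 0,"tx": -0.003,"ty": 0,"tz": -0.045,"spin": 0},
    {"claw": 0,"tx": -0.003,"ty": 0,"tz": -0.08,"spin": 0},
    {"claw": 0,"tx": -0.003,"ty": 0,"tz": -0.12,"spin": 0},
    {"claw": 0,"tx": -0.003,"ty": 0,"tz": -0.16,"spin": 0},
    {"claw": 0,"tx": -0.003,"ty": 0,"tz": -0.2,"spin": 0},
    {"claw": 0,"tx": -0.003,"ty": 0,"tz": -0.22,"spin": 0}
  ]
}}

```text
time: 20.92
position: [0.6172, -0.0986, 0.4305]
tool_rot: [-1.751, -2.031, -0.446]
ft_force: [0.2, -0.7, -1.1]
grip_width: 0.006
```

Call:
{"name": "step_arm", "arguments": {
  "increments": [
    {"claw": 0,"tx": -0.04,"ty": 0.02,"tz": 0,"spin": 0},
    {"claw": 0,"tx": -0.08,"ty": 0.04,"tz": 0,"spin": 0},
    {"claw": 0,"tx": -0.1,"ty": 0.06,"tz": 0,"spin": 0},
    {"claw": 0,"tx": -0.12,"ty": 0.08,"tz": 0,"spin": 0},
    {"claw": 0,"tx": -0.12,"ty": 0.08,"tz": 0,"spin": 0}
  ]
}}

```text
time: 21.33
position: [0.7115, -0.1894, 0.3549]
tool_rot: [-1.749, -2.02, -0.439]
ft_force: [-2.1, 0.1, -1.7]
grip_width: 0.005
```

```bash
python3 cv.py t9.png
python3 - <<'E'
import cv2,numpy as np
from bench import imaging
a=imaging.get_image("side");t=cv2.imread("pics/t9.png")
c=lambda i,y0,y1,x0,x1,f:cv2.resize(i[y0:y1,x0:x1],None,fx=f,fy=f,interpolation=cv2.INTER_CUBIC)
cv2.imwrite("pics/p11.png",np.hstack([c(a,120,270,250,370,3.3),c(t,150,300,205,325,3.3)]))
E
```

```text
21.3333 [ 0.562  0.683 -0.393  1.118 -0.24   1.622  0.381] [ 0.7115 -0.1894  0.3549] [-2.1  0.1 -1.7] 0.01
[[-0.112  0.987 -0.114]
 [ 0.851  0.154  0.502]
 [ 0.513 -0.041 -0.858]]
tip [ 0.6908 -0.0981  0.1989]
-0.06 [(-38, 'up'), (36, 'dn'), (81, 'up'), (185, 'dn')]
0.06 [(84, 'up'), (188, 'dn')]
```

View pics/p11.png

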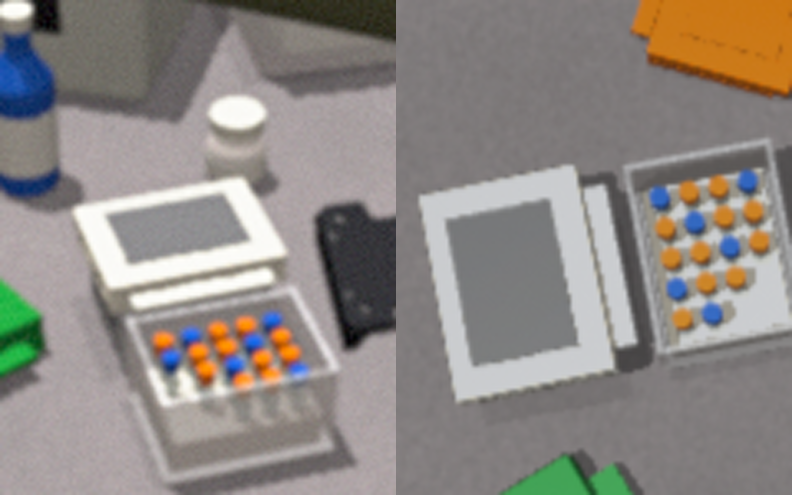

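The view shows the cover flat on the rest with its ledge in the gap in front of the box's rear. The box base corner is where it was, and bottle and jar are untouched. The panel front is at 81–84 mm against 81.6 expected, so I'm handing in.

```bash
python3 -c "
from bench import workorder
print(workorder.close_job())"
```

```text
the job is handed in; nothing more can be done
None
```

I moved the cover onto the rest and handed the job in at about 21 s of the 58 s allowed.

**How it was done:**
- The moves have no tilt axis. I tilted the gripper about 30° by pulling the arm in past its near reach limit, because that tilt stays when it moves away.
- I hooked the fingertip under the ledge, lifted the lip over the front wall, and pushed the cover back on its ledge and then its step. When the lip met the rest, the push force rose to about 7.5 N and the cover stopped moving.

**Last checks (before hand-in, robot clear and touching nothing):**
- **Cover:** it looks flat on the rest. Its panel front is at 81–84 mm along the push direction, against 81.6 mm expected when home. It did not move when I withdrew the finger.
- **Alignment:** the cover is turned by roughly 0.5–1° relative to the rest's measured edges, which is within my measuring error.
- **Surroundings:** the box looked unmoved in the views, and the bottle and jar are untouched. I did not look at the tube rack again, but the arm stayed clear of it.

**Not certain:**
- Joint 2 read -0.302 rad at its stated limit of -0.30 while I was tilting the tool. That may be rounding, a slight overshoot, or a real limit violation.
- I used 11 viewed pictures, one over the budget of 10.

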